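# Fit the heating block and hold the sample tube ready over it

### The arm

A 6-joint arm with a two-finger parallel gripper is mounted at the origin on a cart in front of the work surface, level with it; the furniture and walls round the work are solid. World frame = base frame: x ahead of the robot, y to its left, z up, the work surface at z = 0. Lengths are in m, angles in rad, forces in N, time in s.
With the tool pointing down it reaches from about 0.35 to 0.875 m from the base axis. Payload 4.2 kg.
Tool frame: the origin (TCP) lies midway between the tips of the shut fingers; the grasp point (between the pads) lies 19 mm behind it; z points along the fingers, y is the line along which they close (so a half turn about z gives the same grasp; the last joint's range is limited). The gripper opens to 85 mm and grips with 20 to 120 N. Pads are 22 mm wide; open, the fingers measure 114 mm over their backs; the gripper's body (76 mm by 85 mm) begins 54 mm behind the grasp point. The pads swing forward as they close: fully open they stand 13 mm farther back than shut.
Start: joints at [-0.926, 0.385, 0.008, 0, -1.194, -0.259], TCP at [0.235, -0.579, 0.231] pointing down, gripper open.
Joint ranges: [-3.14, 3.14], [-1.21, 2.06], [-1.07, 1.41], [-3.16, 2.05], [-2.99, -0.16], [-3.1, 3.1]. Speed limits (rad/s): [2.79, 2.79, 3.14, 3.14, 3.14, 3.14].

### API

Orientations are given as a rotation vector (axis times angle).
In Python, from plant import status, cams, job gives the robot as it stands.
- The arm moves only by the tool drive_tool, never from a script. Its argument "series" is a list of rows, each a list of 7 numbers: the turn, a rotation vector about the world's x, y, z scaled (see below), then the shift along the world's x, y, z scaled (see below), then the closure, from 0 (fully open) to 1 (shut). In form: [[wx, wy, wz, dx, dy, dz, hand], ...]. A call has 1 to 20 rows; each row shifts and turns the commanded pose from where the row before left it; what a row does not reach is not made up. The controller multiplies each number of a shift by 0.05 m and each number of a turn by 90 degrees. A row lasts 1/8 s, in which the tool goes at most 62.5 mm and 10.7 degrees, less where a joint would pass 70% of its speed; a pose out of reach is approached as far as the arm can. A call with a number of a shift or a turn outside -1 to 1 is refused whole. A call with a gripper value outside its range is refused whole. The fingers move at their own pace and stop on an object; the grip force is fixed at half the most. Time passes only in rows, so rows that do not move let the fingers close. It gives the time, the measured TCP pose, the force, the opening and the grip force at its end, in the units of the state.
- status.read_state(): the state, without advancing time (a new reading comes with each control period).
- cams.camera(name): name is "scene" or "side" or "wrist"; returns the picture (420x560x3 uint8, blue, green, red); there is no depth.
- cams.camera_info(name): a dict with "fovy" (degrees; the focal length in pixels is half the picture's height over the tangent of half this angle, whatever the lens; pixels are square), "cx", "cy" (the principal point, pixels), "distortion" ([k1, k2, p1, p2, k3] as OpenCV has them; the pictures are not rectified), "R" (3x3) and "t" (3): a world point X has camera coordinates R X + t. Camera axes: x right, y down, z forward; pixel columns grow to the right and rows downward; lengths in m; the calibration is good to about 2 mm. A picture is of the moment at which its call begins: read the wrist's pose just before it. camera_info takes no time and is no camera call; for the wrist camera it gives the pose at the moment of the call.
- job.finish_job(): hands the job in; it is judged then, once.
The state is a dict: "t": time; "qpos": joint angles; "joint_vel": joint speeds; "joint_efforts": joint torques, N m; "tcp_pos": TCP position; "eef_rot": TCP orientation; "contact_force": force on the tool from outside, world axes, zero at the start; "torque": the same for the moment, N m; "opening": opening from 0.0 (shut) to 1.0 (fully open); "grasp_force": force on a finger pad.
Only numpy, scipy, OpenCV 4.12 (cv2) and the standard library are available. Lean on these libraries where they do the work, as an engineer would, in place of code of your own. Each camera call takes 0.05 s, during which the arm holds its last target. There are 200 camera calls.

### The job

Lower the loose aluminium heating block into the well of the dry-block heater, without dropping it in, so that it sits fully down and flat on the well's floor, and let go of it. Then take the sample tube, the one that stands by itself in the rack, lift it out and carry it upright over the beakers to the heater, knocking nothing over or out of place and never letting the tube touch the beakers, the block or the heater. Finish while still holding it: upright and still over the block's one wide hole, centred on it, its bottom about a centimetre above the block's top face, ready to be lowered in once the block is warm.

Things in the scene. Friction and masses are not known exactly. Their poses are not given: they have to be found in the camera images.
- block_heater: dry-block heater, fixed: white, 190 mm deep (x), 150 wide (y), 75 high; its sloping front panel with display and three keys faces its -x. In its flat top is one open rectangular well, 63 mm (x) by 93 mm (y), 20 mm deep, its mouth bevelled 4 mm at 45 degrees, centred 24 mm to the +x side of the housing's middle. Origin: centre of its underside on the worktop; z up
- well_floor (a point): centre of the well's flat floor, 55 mm above the worktop and 20 mm below the rim; axes as the heater's
- heating_block: loose aluminium block, 60 (x) by 90 (y) by 50 mm high, 0.4 to 0.75 kg, upright on the worktop. It fits the well with 1.5 mm to spare on each side, either way round; the lowest 4 mm are stepped in by 2.5 mm. Seated, its upper 30 mm stand out of the well. In its top: nine narrow 12 mm holes towards +y, one wide hole near the -y end. Origin: centre of its underside; z up
- wide_bore (a point): centre of the mouth of the block's one wide hole (20 mm across, 40 mm deep), level with the block's top face; at x 0, y -26.5, z 50 mm in the block's frame, axes as the block's
- sample_tube: the sample tube: upright glass test tube, 18 mm in diameter, 130 mm long, round bottom, about 30 g, some pale sample in it. It stands by itself in the rack's hole at x -18, y +36 mm of the rack's frame, bottom on the rack's 5 mm base plate, upper 73 mm free above the rack. Origin: lowest point of its bottom; z runs along it to its mouth
- tube_rack: the test-tube rack, loose, 75 mm (x) by 200 mm (y) by 62 mm high, 0.5 kg, two rows of five 18 mm holes 36 mm apart in its top plate. Origin: centre of its underside; z up
- small_beaker: glass beaker 56 mm across, 71 mm high, standing between the rack and the heater. Origin: centre of its underside
- large_beaker: glass beaker 74 mm across, 96 mm high, standing between the rack and the heater. Origin: centre of its underside
- measuring_cylinder: measuring cylinder with a wide foot, 62 mm across, 211 mm high, farther back. Origin: centre of its underside
- wash_bottle: wash bottle, 119 mm over its spout, 225 mm high, at the back. Origin: centre of its underside
- spare_tube_a: another test tube like the sample tube (130 mm) but empty, in the rack's hole at x +18, y -72 mm of the rack's frame. Origin: lowest point of its bottom
- spare_tube_b: another empty test tube (130 mm), in the rack's hole at x -18, y -72 mm of the rack's frame. Origin: lowest point of its bottom

How it is judged:
By the outcome, as a careful person would: the job done as asked, in the order asked, and still so for the second after the job is handed in, while the arm keeps its last pose, push and grip.
It also fails if it takes over 72 s, if anything falls off the work surface, if the arm or the gripper's body presses on something with over 40 N, if the wrist force passes 120 N, or if a joint passes its speed limit or range.

## Working session

There is one attempt and no reset: what is moved stays moved. The work goes in short steps, Python scripts to look and compute and a tool call to move; the robot and the scene stay as the last step left them, time stands still between calls to the robot, and variables do not carry over. Pictures are saved under pics/ and viewed, at most 10 in all, crops included, and the job is handed in when it is done.

Besides the shell and the picture viewer there is one more tool, called after ">>>" as name(argument=value, ...), one argument or row to a line, values as JSON. drive_tool: Moves the arm, as the interface text tells. Its arguments: {"type":"object","properties":{"series":{"type":"array","items":{"type":"array","items":{"type":"number","minimum":-1,"maximum":1}}}},"required":["series"]}

```bash
mkdir -p pics; ls
cat > h.py <<'E'
import numpy as np,cv2
from plant import status,cams,job
def K(i):
    f=210/np.tan(np.radians(i["fovy"])/2)
    return np.array([[f,0,i["cx"]],[0,f,i["cy"]],[0,0,1.]]),np.array(i["distortion"],float)
def ray(i,uv):
    k,d=K(i);R=np.array(i["R"]);t=np.array(i["t"])
    p=cv2.undistortPoints(np.array(uv,float).reshape(-1,1,2),k,d).reshape(-1,2)
    return -R.T@t,np.c_[p,np.ones(len(p))]@R
def onz(i,uv,z):
    c,d=ray(i,uv);return c+d*((z-c[2])/d[:,2])[:,None]
def proj(i,X):
    k,d=K(i);R=np.array(i["R"]);t=np.array(i["t"])
    return cv2.projectPoints(np.array(X,float).reshape(-1,3),cv2.Rodrigues(R)[0],t,k,d)[0].reshape(-1,2)
def tri(a,ua,b,ub):
    c1,d1=ray(a,[ua]);c2,d2=ray(b,[ub]);d1=d1[0]/np.linalg.norm(d1);d2=d2[0]/np.linalg.norm(d2)
    s=np.linalg.lstsq(np.c_[d1,-d2],c2-c1,rcond=None)[0]
    p,q=c1+s[0]*d1,c2+s[1]*d2;return (p+q)/2,np.linalg.norm(p-q)
E
python3 - <<'E'
from h import *
for n in ["scene","side","wrist"]:
    cv2.imwrite(f"pics/{n}0.png",cams.camera(n)); i=cams.camera_info(n); print(n,i["fovy"],i["distortion"],-np.array(i["R"]).T@i["t"],np.array(i["R"]).round(2).tolist())
print(status.read_state())
E
```

```text
pics
scene 47.90031238158261 [0.05214606 0.         0.         0.         0.        ] [-0.08861223 -0.64821069  0.97316624] [[0.65, -0.76, -0.02], [-0.56, -0.46, -0.69], [0.52, 0.46, -0.72]]
side 52.46573779348935 [0.00201874 0.         0.         0.         0.        ] [ 0.30163392 -0.9791031   0.77532764] [[0.96, -0.28, -0.0], [-0.17, -0.59, -0.79], [0.22, 0.76, -0.61]]
wrist 60.08866905345023 [-0.01030902  0.          0.          0.          0.        ] [ 0.1761291  -0.60287843  0.37414136] [[-0.38, 0.93, 0.0], [0.9, 0.36, 0.26], [0.24, 0.1, -0.97]]
{'t': 0.15, 'qpos': array([-9.26425409e-01,  3.85345492e-01,  6.95900981e-03, -3.12313306e-04,
       -1.19400630e+00, -2.58607066e-01]), 'joint_vel': array([ 1.19378566e-03, -2.03788305e-03,  2.97912807e-03,  1.86826688e-03,
        8.23865622e-05,  6.15316307e-04]), 'joint_efforts': array([-2.61546838e-04, -3.92678046e+01,  1.88582897e+01,  4.18854922e+00,
       -3.39829552e-03, -7.31290868e-06]), 'tcp_pos': array([ 0.23501451, -0.57866649,  0.2305071 ]), 'eef_rot': array([ 6.01945028e-01, -3.08294106e+00, -2.45505113e-03]), 'contact_force': array([-0.09085078,  0.72525927, -1.12165098]), 'torque': array([-0.04042833, -0.03686031, -0.0628074 ]), 'grasp_force': 0.0, 'opening': 0.9996559146269295}
```

View pics/scene0.png

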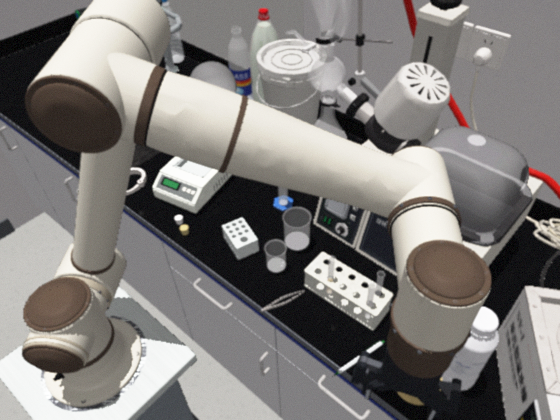

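View pics/side0.png

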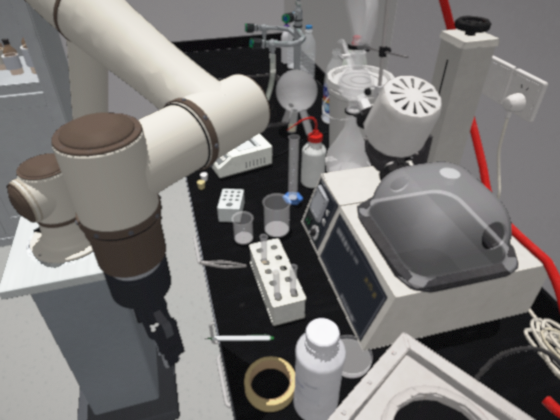

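The scene picture shows the heater at about (190,183), the block at (240,237), beakers at (275,255) and (296,228), and the rack at (347,290). In the side picture these are at about (240,155), (231,203), (243,228), (276,215) and (277,280). Next I'll zoom in.

Run:
```python
from h import *
a=cv2.imread("pics/scene0.png")[140:340,140:400]; b=cv2.imread("pics/side0.png")[110:330,180:320]
a=cv2.resize(a,None,fx=1.8,fy=1.8,interpolation=2) ; a=cv2.copyMakeBorder(a,0,600-a.shape[0],0,0,0); b=cv2.resize(b,(318,500),interpolation=2);b=cv2.copyMakeBorder(b,0,100,0,0,0)
cv2.imwrite("pics/c1.png",np.hstack([a,b]))
for n,pts in {"scene":[(240,237),(347,290),(275,265),(296,240),(190,170)],"side":[(231,200),(277,270),(243,238),(276,230),(245,150)]}.items():
    print(n,[np.round(onz(cams.camera_info(n),[p],z)[0],3).tolist() for p,z in zip(pts,[.05,.062,0,0,.075])])
```

```text
scene [[0.426, -0.033, 0.05], [0.461, -0.341, 0.062], [0.443, -0.135, 0.0], [0.542, -0.123, 0.0], [0.501, 0.239, 0.075]]
side [[0.439, -0.027, 0.05], [0.487, -0.33, 0.062], [0.447, -0.136, 0.0], [0.542, -0.129, 0.0], [0.529, 0.189, 0.075]]
```

View pics/c1.png

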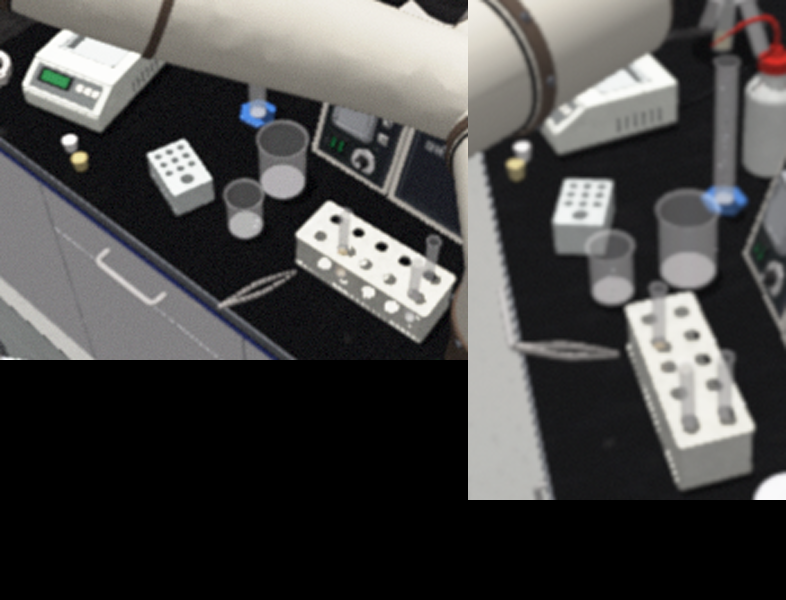

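The crops show the nine-hole block, with its wide hole towards the camera (-y). The sample tube stands alone at the rack's +y, -x part, and the two spares at its -y end. I'll move over the block and heater and look with the wrist camera.

>>> drive_tool(
  series=[
    [0,0,0.05,0.2,0.3,0.8,0],
    [0,0,0.06,0.36,0.85,0.4,0],
    [0,0,0.06,0.36,0.85,0.4,0],
    [0,0,0.06,0.36,0.85,0.3,0],
    [0,0,0.06,0.36,0.85,0.2,0],
    [0,0,0.06,0.36,0.85,0.2,0],
    [0,0,0.06,0.36,0.85,0.1,0],
    [0,0,0.06,0.36,0.85,0,0],
    [0,0,0.06,0.36,0.85,0,0],
    [0,0,0.06,0.36,0.85,0,0],
    [0,0,0.06,0.36,0.85,0,0],
    [0,0,0.06,0.36,0.85,0,0],
    [0,0,0.06,0.15,0.75,0,0],
    [0,0,0.045,0,0,0,0],
    [0,0,0,0,0,0,0],
    [0,0,0,0,0,0,0],
  ],
)

```text
t: 2.15
tcp_pos: [0.4505, -0.0593, 0.3512]
eef_rot: [2.323, -2.115, -0.0]
contact_force: [-1.0, -0.8, -0.4]
opening: 1.002
grasp_force: 0.0
```

Run:
```python
from h import *
import pickle
D={}
for n in ["wrist","scene","side"]:
    D[n]=(cams.camera_info(n),cams.camera(n))
pickle.dump(D,open("d1.pkl","wb"))
w=cv2.resize(D["wrist"][1],None,fx=1.4,fy=1.4,interpolation=2);cv2.imwrite("pics/w1.png",w)
print(-np.array(D["wrist"][0]["R"]).T@D["wrist"][0]["t"],status.read_state()["qpos"].round(3))
```

```text
[ 0.45820781 -0.12380093  0.49486361] [ 0.228  0.019 -0.163 -0.    -1.389 -0.134]
```

View pics/w1.png

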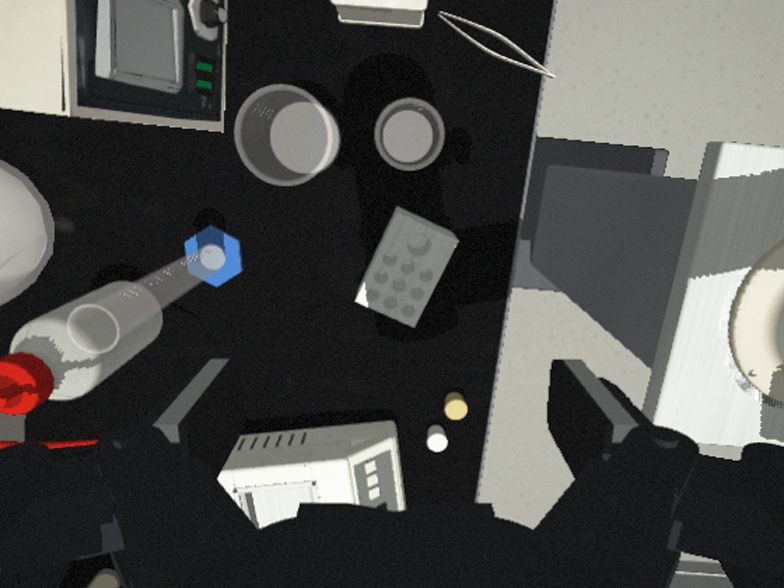

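The wrist picture (scaled 1.4x) shows the block's top corners at about (398,206), (458,240), (415,327) and (355,302), with its wide hole at (418,240). The beakers are at (288,135) and (409,134), and part of the heater is at (310,470). Now I'll compute positions.

Run:
```python
from h import *
import pickle
D=pickle.load(open("d1.pkl","rb")); i,im=D["wrist"]
P=np.array([(398,206),(458,240),(415,327),(355,302),(418,240)])/1.4
W=onz(i,P,.05);print(W.round(4)); c=W[:4].mean(0)
v=W[2]+W[3]-W[0]-W[1];print("block",c.round(4),"yaw",np.degrees(np.arctan2(-v[0],v[1])).round(1))
print("heater edge top/bottom",onz(i,np.array([(242,434),(393,421)])/1.4,.075).round(3).tolist())
print("cyl foot",onz(i,[(213/1.4,256/1.4)],.01).round(3),"wash",onz(i,[(30/1.4,380/1.4)],.2).round(3))
print("small bk rim",onz(i,[(409/1.4,134/1.4)],.071).round(3),"large",onz(i,[(288/1.4,135/1.4)],.096).round(3))
for n,x0,y0 in(("scene",120,120),("side",170,90)):
    pass
a=cv2.resize(D["scene"][1][140:290,100:280],(400,333),interpolation=2);b=cv2.resize(D["side"][1][100:240,170:340],(400,330),interpolation=2)
cv2.imwrite("pics/c2.png",np.hstack([a[:330],b]))
```

```text
[[ 0.4505 -0.0747  0.05  ]
 [ 0.3947 -0.0498  0.05  ]
 [ 0.4241  0.035   0.05  ]
 [ 0.4813  0.016   0.05  ]
 [ 0.43   -0.0465  0.05  ]]
block [ 0.4376 -0.0184  0.05  ] yaw -19.0
heater edge top/bottom [[0.575, 0.146, 0.075], [0.437, 0.119, 0.075]]
cyl foot [[ 0.625 -0.005  0.01 ]] wash [[0.676 0.04  0.2  ]]
small bk rim [[ 0.448 -0.135  0.071]] large [[ 0.539 -0.125  0.096]]
```

View pics/c2.png

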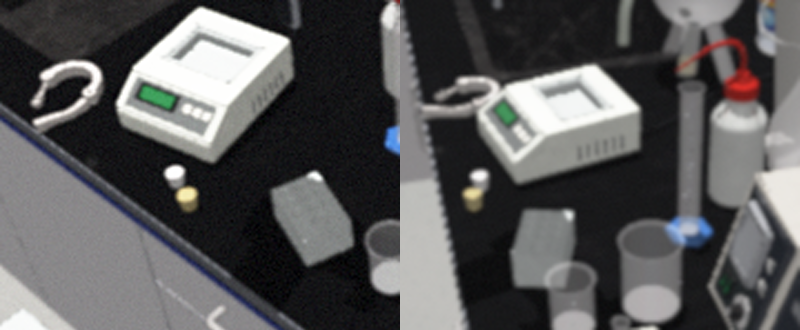

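Scene and side views show the whole heater, with its well at about (215,58) and (573,98) in the crop. Next I'll look at the heater from above.

>>> drive_tool(
  series=[
    [0,0,0,0.25,0.8,0,0],
    [0,0,0,0.25,0.8,0,0],
    [0,0,0,0.25,0.8,0,0],
    [0,0,0,0.25,0.8,0,0],
    [0,0,0,0.25,0.8,0,0],
    [0,0,0,0.15,0.4,0,0],
    [0,0,0,0,0,0,0],
    [0,0,0,0,0,0,0],
  ],
)

```text
t: 3.3
tcp_pos: [0.5205, 0.1601, 0.3514]
eef_rot: [2.323, -2.114, 0.0]
contact_force: [0.0, -0.3, -0.1]
opening: 1.001
grasp_force: 0.0
```

Run:
```python
from h import *
import pickle
s=status.read_state();D={"wrist":(cams.camera_info("wrist"),cams.camera("wrist"))}
pickle.dump(D,open("d2.pkl","wb"));print(s["tcp_pos"].round(4))
cv2.imwrite("pics/w2.png",cv2.resize(D["wrist"][1],None,fx=1.4,fy=1.4,interpolation=2))
```

```text
[0.5205 0.1601 0.3514]
```

View pics/w2.png

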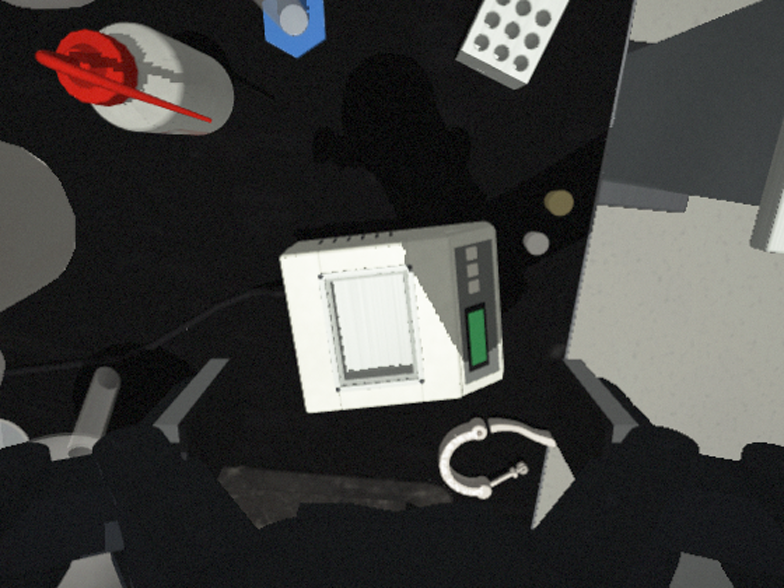

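The wrist picture shows the well's bevelled mouth with its corners (dark dots) at about (320,275), (410,268), (423,380) and (338,389). I'll refine these to dark dots.

Run:
```python
from h import *
import pickle
i,im=pickle.load(open("d2.pkl","rb"))["wrist"];g=cv2.cvtColor(im,6).astype(float)
P=[]
for u,v in np.array([(320,275),(410,268),(423,380),(338,389)])/1.4:
    u0,v0=int(round(u)),int(round(v));s=g[v0-4:v0+5,u0-4:u0+5];w=np.clip(np.percentile(s,15)-s,0,None)
    yy,xx=np.mgrid[-4:5,-4:5];P.append((u0+(w*xx).sum()/w.sum(),v0+(w*yy).sum()/w.sum()))
print(np.round(P,1).tolist())
W=onz(i,P,.075);print(W.round(4)[:,:2].tolist());print([np.linalg.norm(W[k]-W[k-1]).round(4) for k in range(4)])
a=W[0]+W[3]-W[1]-W[2];b=W[2]+W[3]-W[0]-W[1]
print("well",W.mean(0).round(4),"yaw x",np.degrees(np.arctan2(a[1],a[0])),"yaw y",np.degrees(np.arctan2(-b[0],b[1])))
```

```text
[[228.4, 197.0], [292.4, 190.4], [300.7, 271.8], [241.3, 277.4]]
[[0.5816, 0.2071], [0.5065, 0.1919], [0.4852, 0.2958], [0.5594, 0.3106]]
[np.float64(0.1059), np.float64(0.0766), np.float64(0.1061), np.float64(0.0756)]
well [0.5332 0.2513 0.075 ] yaw x 11.397703662675298 yaw y 11.835760144376835
```

>>> drive_tool(
  series=[
    [0,0,-0.045,-0.28,-0.6,-0.5,0],
    [0,0,-0.045,-0.28,-0.6,-0.5,0],
    [0,0,-0.045,-0.28,-0.6,-0.5,0],
    [0,0,-0.045,-0.27,-0.6,-0.5,0],
    [0,0,-0.045,-0.27,-0.6,-0.5,0],
    [0,0,-0.045,-0.27,-0.56,-0.5,0],
    [0,0,0,0,0,0,0],
    [0,0,0,0,0,0,0],
  ],
)

```text
t: 4.35
tcp_pos: [0.4389, -0.0173, 0.2024]
eef_rot: [-1.826, 2.554, -0.002]
contact_force: [-0.2, 0.4, -0.1]
opening: 0.999
grasp_force: 0.0
```

Run:
```python
from h import *
import pickle
s=status.read_state();D={"wrist":(cams.camera_info("wrist"),cams.camera("wrist"))}
pickle.dump(D,open("d3.pkl","wb"));print(s["tcp_pos"].round(4))
cv2.imwrite("pics/w3.png",cv2.resize(D["wrist"][1],None,fx=1.4,fy=1.4,interpolation=2))
```

```text
[ 0.4389 -0.0173  0.2024]
```

View pics/w3.png

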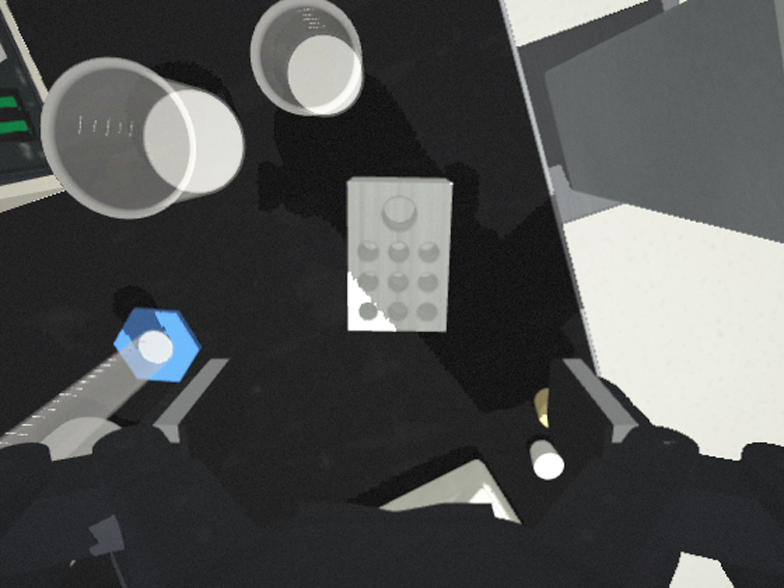

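The block is now centred between the open fingers. Its top face corners are at about (348,184), (452,184), (447,331) and (348,331), with the wide hole at (400,211).

Run:
```python
from h import *
import pickle
from scipy.spatial.transform import Rotation as Ro
i,im=pickle.load(open("d3.pkl","rb"))["wrist"];g=cv2.GaussianBlur(cv2.cvtColor(im,6),(3,3),0)
m=(g>75).astype(np.uint8);n,l,st,_=cv2.connectedComponentsWithStats(m);k=l[int(260/1.4),int(385/1.4)];print(st[k])
m=(l==k).astype(np.uint8)
L=[];Rr=[];
rows=range(140,230,3)
for r in rows:
    c=np.where(m[r])[0];L.append((c[0]-.5,r));Rr.append((c[-1]+.5,r))
WL=onz(i,L,.05);WR=onz(i,Rr,.05)
for W in (WL,WR):
    p=np.polyfit(W[:,1],W[:,0],1);print("yaw",-np.degrees(np.arctan(p[0])))
print("width",np.linalg.norm(WL-WR,axis=1)[[0,15,29]])
C=onz(i,np.array([(348,184),(452,184),(447,331),(348,331)])/1.4,.05);print("centre",C.mean(0),[np.linalg.norm(C[j]-C[j-1]).round(4) for j in range(4)])
h=onz(i,np.array([(398,207)])/1.4,.05)[0];print("bore",h)
R=Ro.from_rotvec(status.read_state()["eef_rot"]).as_matrix();print("tool y yaw",np.degrees(np.arctan2(R[1,1],R[0,1])))
```

```text
[ 247  126   77  112 8134]
yaw -20.794351800830853
yaw -19.776689572226946
width [0.06054392 0.06084752 0.06105247]
centre [ 0.43846042 -0.01621446  0.05      ] [np.float64(0.0895), np.float64(0.0596), np.float64(0.0895), np.float64(0.0612)]
bore [ 0.42868675 -0.04628159  0.05      ]
tool y yaw 161.16775163573993
```

>>> drive_tool(
  series=[
    [0,0,-0.015,0,0.02,-0.8,0],
    [0,0,0,0,0,-0.8,0],
    [0,0,0,0,0,-0.8,0],
    [0,0,0,0,0,-0.6,0],
    [0,0,0,0,0,-0.33,0],
    [0,0,0,0,0,-0.2,0],
    [0,0,0,0,0,0,0],
    [0,0,0,0,0,0,1],
    [0,0,0,0,0,0,1],
    [0,0,0,0,0,0,1],
    [0,0,0,0,0,0,1],
    [0,0,0,0,0,0,1],
    [0,0,0,0,0,0,1],
    [0,0,0,0,0,0,1],
  ],
)

```text
t: 6.15
tcp_pos: [0.4389, -0.0158, 0.0259]
eef_rot: [-1.797, 2.574, -0.001]
contact_force: [-0.6, 1.6, 6.5]
opening: 0.685
grasp_force: 66.4
```

>>> drive_tool(
  series=[
    [0,0,0,0,0,0.3,1],
    [0,0,0,0,0,0.7,1],
    [0,0,0,0,0,0.8,1],
    [0,0,0.02,0.1,0.3,0.7,1],
    [0,0,0.043,0.24,0.6,0.4,1],
    [0,0,0.043,0.24,0.7,0.1,1],
    [0,0,0.043,0.24,0.7,0,1],
    [0,0,0.043,0.24,0.7,0,1],
    [0,0,0.043,0.24,0.7,0,1],
    [0,0,0.043,0.24,0.7,0,1],
    [0,0,0.043,0.24,0.7,0,1],
    [0,0,0.032,0.24,0.6,0,1],
    [0,0,0,0.11,0.34,0,1],
    [0,0,0,0,0,0,1],
    [0,0,0,0,0,0,1],
    [0,0,0,0,0,0,1],
  ],
)

```text
t: 8.15
tcp_pos: [0.5443, 0.2849, 0.1749]
eef_rot: [2.432, -1.987, -0.0]
contact_force: [2.0, -0.3, -4.8]
opening: 0.69
grasp_force: 67.0
```

Run:
```python
from h import *
import pickle
from scipy.spatial.transform import Rotation as Ro
s=status.read_state();D={n:(cams.camera_info(n),cams.camera(n)) for n in ["wrist","scene","side"]}
pickle.dump(D,open("d4.pkl","wb"));print(s["tcp_pos"].round(4),s["contact_force"],s["torque"])
R=Ro.from_rotvec(s["eef_rot"]).as_matrix();print("yaw",np.degrees(np.arctan2(R[1,1],R[0,1]))-180,"tilt",R[:,2])
cv2.imwrite("pics/w4.png",cv2.resize(D["wrist"][1],None,fx=1.4,fy=1.4,interpolation=2))
```

```text
[0.5443 0.2849 0.1749] [ 1.97149493 -0.32608052 -4.7938351 ] [0.01085347 0.00719648 0.0155614 ]
yaw -348.49401662944524 tilt [-6.11129541e-04 -2.87646134e-04 -9.99999772e-01]
```

View pics/w4.png

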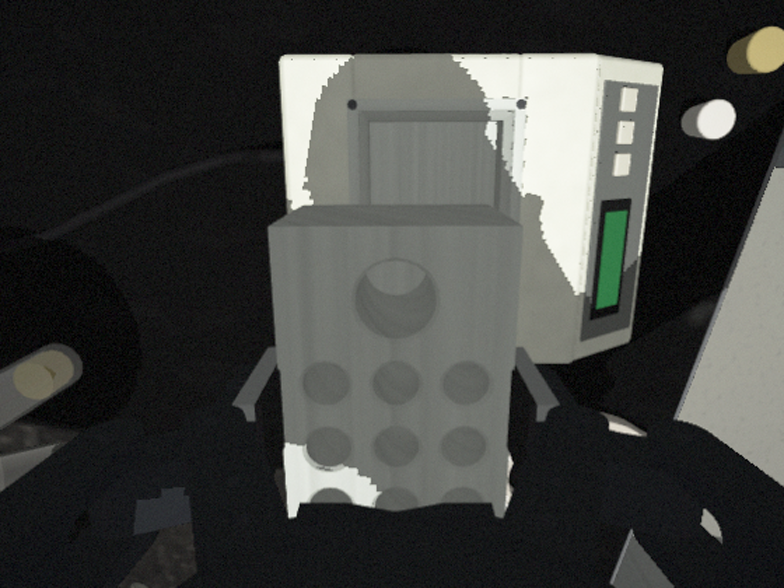

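The block is held level over the heater, with its top -y edge from (269,227) to (521,225) and the bore at (396,297). The two -y screws of the well mouth are at (352,104) and (521,104). Next I'll compute the offset.

Run:
```python
from h import *
import pickle
i,im=pickle.load(open("d4.pkl","rb"))["wrist"]
tcp=np.array([.5443,.2849]);th=np.radians(11.5);ex=np.array([np.cos(th),np.sin(th)]);ey=np.array([-ex[1],ex[0]])
f=lambda P,z:[(round(float(d@ex)*1e3,1),round(float(d@ey)*1e3,1)) for d in onz(i,np.array(P)/1.4,z)[:,:2]-tcp]
print("block -y corners, bore (rel tcp, mm, tool axes)",f([(269,227),(521,225),(396,298)],.199))
print("3x3 holes",f([(326,382),(396,382),(465,382),(328,446),(396,446),(463,446)],.199))
print("screws",f([(352,104),(521,104)],.075))
d=np.array([.5332,.2513])-tcp;print("well centre d2",d@ex*1e3,d@ey*1e3)
```

```text
block -y corners, bore (rel tcp, mm, tool axes) [(31.3, -46.8), (-28.3, -47.3), (1.3, -29.3)]
3x3 holes [(19.2, -6.8), (1.3, -6.8), (-16.5, -6.7), (19.4, 11.9), (1.2, 11.9), (-16.6, 11.9)]
screws [(20.9, -84.0), (-55.9, -84.1)]
well centre d2 -17.575926817709025 -30.71248600322895
```

>>> drive_tool(
  series=[
    [0,0,0,-0.12,-0.3,0,1],
    [0,0,0,-0.136,-0.336,0,1],
    [0,0,0,0,0,-0.5,1],
    [0,0,0,0,0,-0.5,1],
    [0,0,0,0,0,-0.3,1],
    [0,0,0,0,0,-0.1,1],
    [0,0,0,0,0,0,1],
    [0,0,0,0,0,0,1],
  ],
)

```text
t: 9.3
tcp_pos: [0.5325, 0.2546, 0.1058]
eef_rot: [-2.433, 1.985, -0.001]
contact_force: [0.3, 0.2, -4.2]
opening: 0.688
grasp_force: 66.9
```

Run:
```python
from h import *
s=status.read_state();print(s["tcp_pos"],s["contact_force"])
v=[cams.camera("scene")[140:260,130:270],cams.camera("side")[110:230,190:330]]
cv2.imwrite("pics/c5.png",np.hstack([cv2.resize(a,(400,343),interpolation=2) for a in v]))
```

```text
[0.53249873 0.25460586 0.10584673] [ 0.29048539  0.2214891  -4.1516392 ]
```

>>> drive_tool(
  series=[
    [0,0,0,0,0,-0.06,1],
    [0,0,0,0,0,-0.06,1],
    [0,0,0,0,0,0,1],
  ],
)

```text
t: 9.78
tcp_pos: [0.5316, 0.254, 0.0983]
eef_rot: [2.433, -1.986, -0.0]
contact_force: [-0.4, -0.7, -5.3]
opening: 0.69
grasp_force: 66.9
```

>>> drive_tool(
  series=[
    [0,0,0,0,0,-0.04,1],
    [0,0,0,0,0,-0.04,1],
    [0,0,0,0,0,0,1],
  ],
)

```text
t: 10.15
tcp_pos: [0.5318, 0.2541, 0.0945]
eef_rot: [2.434, -1.986, -0.0]
contact_force: [0.4, 0.0, -4.7]
opening: 0.689
grasp_force: 66.9
```

>>> drive_tool(
  series=[
    [0,0,0,0,0,-0.04,1],
    [0,0,0,0,0,-0.02,1],
    [0,0,0,0,0,0,1],
  ],
)

```text
t: 10.52
tcp_pos: [0.5319, 0.2541, 0.0917]
eef_rot: [2.434, -1.986, -0.0]
contact_force: [-1.0, -0.2, -5.2]
opening: 0.687
grasp_force: 66.9
```

>>> drive_tool(
  series=[
    [0,0,0,0,0,-0.06,1],
    [0,0,0,0,0,-0.06,1],
    [0,0,0,0,0,-0.04,1],
    [0,0,0,0,0,-0.02,1],
    [0,0,0,0,0,0,1],
  ],
)

```text
t: 11.15
tcp_pos: [0.5319, 0.2541, 0.0827]
eef_rot: [2.434, -1.986, -0.0]
contact_force: [1.2, 1.4, -5.3]
opening: 0.684
grasp_force: 66.9
```

>>> drive_tool(
  series=[
    [0,0,0,0,0,-0.02,1],
    [0,0,0,0,0,-0.015,1],
    [0,0,0,0,0,0,1],
    [0,0,0,0,0,0,1],
  ],
)

```text
t: 11.65
tcp_pos: [0.5319, 0.2542, 0.0811]
eef_rot: [-2.434, 1.986, 0.0]
contact_force: [0.2, 0.8, -3.4]
opening: 0.687
grasp_force: 67.0
```

>>> drive_tool(
  series=[
    [0,0,0,0,0,-0.01,1],
    [0,0,0,0,0,0,1],
    [0,0,0,0,0,0,1],
  ],
)

```text
t: 12.02
tcp_pos: [0.5319, 0.2542, 0.081]
eef_rot: [-2.434, 1.986, -0.0]
contact_force: [-2.2, 0.5, 0.1]
opening: 0.69
grasp_force: 67.6
```

>>> drive_tool(
  series=[
    [0,0,0,0,0,0,0],
    [0,0,0,0,0,0,0],
    [0,0,0,0,0,0,0],
    [0,0,0,0,0,0,0],
    [0,0,0,0,0,0,0],
    [0,0,0,0,0,0,0],
    [0,0,0,0,0,0.3,0],
    [0,0,0,0,0,0.7,0],
    [0,0,0,0,0,0.8,0],
    [0,0,0,0,0,0.8,0],
    [0,0,0,0,0,0.8,0],
    [0,0,0,0,0,0.2,0],
    [0,0,0,0,0,0,0],
    [0,0,0,0,0,0,0],
  ],
)

```text
t: 13.78
tcp_pos: [0.5312, 0.2537, 0.2591]
eef_rot: [2.432, -1.985, -0.002]
contact_force: [0.7, 0.1, 0.3]
opening: 0.994
grasp_force: 0.0
```

Run:
```python
from h import *
import pickle
from scipy.spatial.transform import Rotation as Ro
s=status.read_state();D={n:(cams.camera_info(n),cams.camera(n)) for n in ["wrist","scene","side"]}
pickle.dump(D,open("d5.pkl","wb"));print(s["tcp_pos"].round(4))
w=cv2.resize(D["wrist"][1][90:300,130:410],None,fx=2,fy=2,interpolation=2)
v=[cv2.resize(D[n][1][y:y+125,x:x+120],(220,210),interpolation=2) for n,x,y in(("scene",130,140),("side",190,100))]
cv2.imwrite("pics/w5.png",np.hstack([w,np.vstack(v)]))
```

```text
[0.5312 0.2537 0.2591]
```

View pics/w5.png

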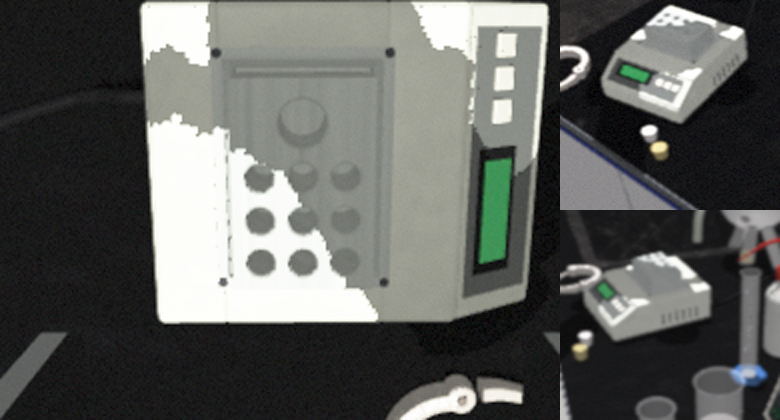

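The block sits in the well, its top visible with even margins and the bore at about crop (303,121). The scene and side views agree. Now I'll fix the bore position and find the tube and rack.

Run:
```python
from h import *
import pickle
D=pickle.load(open("d5.pkl","rb"));i,im=D["wrist"]
th=np.radians(11.5);ex=np.array([np.cos(th),np.sin(th)]);ey=np.array([-ex[1],ex[0]])
tcp=np.array([.5312,.2537])
P=lambda c:(np.array(c)/2+[130,90])
rel=lambda W:[(round(float(d@ex)*1e3,1),round(float(d@ey)*1e3,1)) for d in W[:,:2]-tcp]
print("bore",onz(i,[P((303,121))],.105),rel(onz(i,[P((303,121))],.105)))
S=onz(i,[P(c) for c in [(216,52),(390,52),(384,282),(223,282)]],.075);print("screws",rel(S),S.mean(0))
print("holes",rel(onz(i,[P(c) for c in [(260,178),(303,178),(345,177),(261,262),(303,262),(345,262)]],.105)))
print("tube@rack top",onz(D["scene"][0],[(330.6,278.9)],.062),onz(D["side"][0],[(264.5,261.9)],.062))
for n,c in(("side",[(180+(x-468)/2.271,110+y/2.271) for x,y in[(627,305),(697,293),(752,430),(680,448)]]),("scene",[(140+x/1.8,140+y/1.8) for x,y in[(331,202),(456,279),(422,312),(297,237)]])):
    W=onz(D[n][0],c,.062);print(n,W[:,:2].round(3).tolist(),W.mean(0))
```

```text
bore [[0.53846068 0.22534413 0.105     ]] [(1.5, -29.2)]
screws [(39.7, -55.9), (-36.8, -56.0), (-37.4, 51.0), (39.5, 51.0)] [0.53290675 0.25153921 0.075     ]
holes [(19.4, -5.5), (1.4, -5.5), (-16.1, -5.9), (19.5, 31.3), (1.4, 31.3), (-16.7, 31.3)]
tube@rack top [[ 0.46213377 -0.29401594  0.062     ]] [[ 0.46606117 -0.29771782  0.062     ]]
side [[0.447, -0.23], [0.525, -0.233], [0.521, -0.428], [0.451, -0.429]] [ 0.48582205 -0.33020213  0.062     ]
scene [[0.515, -0.234], [0.517, -0.429], [0.45, -0.422], [0.44, -0.235]] [ 0.48074266 -0.32995426  0.062     ]
```

>>> drive_tool(
  series=[
    [0,0,0,-0.2,-0.4,0,0],
    [0,0,0,-0.3,-0.85,0,0],
    [0,0,0,-0.3,-0.85,0,0],
    [0,0,0,-0.3,-0.85,0,0],
    [0,0,0,-0.2,-0.85,0,0],
    [0,0,0,-0.02,-0.85,0,0],
    [0,0,0,0,-0.85,0,0],
    [0,0,0,0,-0.85,0,0],
    [0,0,0,0,-0.85,0,0],
    [0,0,0,0,-0.85,0,0],
    [0,0,0,0,-0.85,0,0],
    [0,0,0,0,-0.85,0,0],
    [0,0,0,0,-0.85,0,0],
    [0,0,0,0,-0.36,0,0],
    [0,0,0,0,0,0,0],
    [0,0,0,0,0,0,0],
  ],
)

```text
t: 15.92
tcp_pos: [0.4659, -0.293, 0.2603]
eef_rot: [-2.435, 1.985, 0.001]
contact_force: [0.2, -0.1, 0.9]
opening: 0.999
grasp_force: 0.0
```

Run:
```python
from h import *
import pickle
s=status.read_state();D={n:(cams.camera_info(n),cams.camera(n)) for n in ["wrist","scene","side"]}
pickle.dump(D,open("d6.pkl","wb"));print(s["tcp_pos"].round(4),s["eef_rot"],s["qpos"].round(2))
i=D["wrist"][0];print(proj(i,[[.465,-.294,.135],[.465,-.294,.062]]))
cv2.imwrite("pics/w6.png",cv2.resize(D["wrist"][1],None,fx=1.4,fy=1.4,interpolation=2))
```

```text
[ 0.4659 -0.293   0.2603] [-2.43475370e+00  1.98527562e+00  9.86004651e-04] [-0.27  0.24 -0.13 -0.   -1.2   0.47]
[[285.20987102 192.3514475 ]
 [284.48692336 174.55450757]]
```

View pics/w6.png

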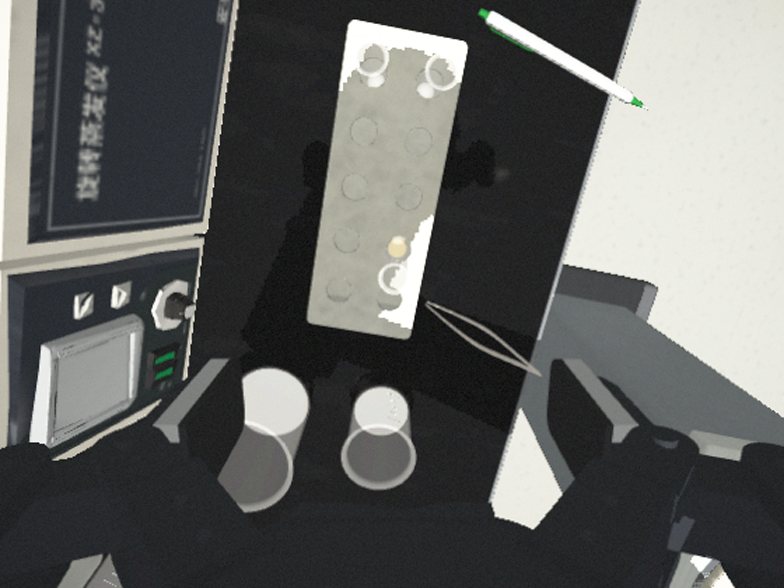

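That was the last picture. It shows the sample tube's rim at (393,280) and its bottom at (398,247), between the open fingers, with both spares at the far end.

Run:
```python
from h import *
import pickle
i,im=pickle.load(open("d6.pkl","rb"))["wrist"]
th=np.radians(11.6);ex=np.array([np.cos(th),np.sin(th)]);tcp=np.array([.4659,-.293])
r=onz(i,[(393/1.4,279/1.4)],.134)[0,:2]-.0014*ex; b=onz(i,[(398/1.4,247/1.4)],.012)[0,:2]-.0014*ex
print("rim",r,"bottom",b,"units rim",(r-tcp)/.05,"dz",(.085-.2603)/.05)
# rack corners
C=onz(i,np.array([(350,20),(467,40),(411,338),(307,323)])/1.4,.062)[:,:2];print(C.round(4).tolist(),C.mean(0)-.0014*ex)
```

```text
rim [ 0.46583801 -0.28799312] bottom [ 0.46113773 -0.28304791] units rim [-0.00123985  0.10013756] dz -3.505999999999999
[[0.5224, -0.4248], [0.4494, -0.4283], [0.4422, -0.2291], [0.5171, -0.2253]] [ 0.48140362 -0.32716072]
```

>>> drive_tool(
  series=[
    [0,0,0,-0.04,0.06,-0.4,0],
    [0,0,0,0,0,-0.7,0],
    [0,0,0,0,0,-0.7,0],
    [0,0,0,0,0,-0.7,0],
    [0,0,0,0,0,-0.6,0],
    [0,0,0,0,0,-0.4,0],
    [0,0,0,0,0,0,0],
    [0,0,0,0,0,0,0.4],
    [0,0,0,0,0,0,0.6],
    [0,0,0,0,0,0,0.7],
    [0,0,0,0,0,0,0.8],
    [0,0,0,0,0,0,1],
    [0,0,0,0,0,0,1],
    [0,0,0,0,0,0,1],
    [0,0,0,0,0,0,1],
    [0,0,0,0,0,0,1],
  ],
)

```text
t: 18.08
tcp_pos: [0.4641, -0.291, 0.0858]
eef_rot: [-2.434, 1.986, -0.001]
contact_force: [-0.4, -0.5, 4.2]
opening: 0.183
grasp_force: 58.5
```

>>> drive_tool(
  series=[
    [0,0,0,0,0,0.1,1],
    [0,0,0,0,0,0.2,1],
    [0,0,0,0,0,0.3,1],
    [0,0,0,0,0,0.5,1],
    [0,0,0,0,0,0.6,1],
    [0,0,0,0,0,0.6,1],
    [0,0,0,0,0,0.6,1],
    [0,0,0,0,0,0.5,1],
    [0,0,0,0,0,0.3,1],
    [0,0,0,0,0,0,1],
    [0,0,0,0,0,0,1],
  ],
)

```text
t: 19.45
tcp_pos: [0.4633, -0.2905, 0.2695]
eef_rot: [2.434, -1.986, -0.003]
contact_force: [-0.3, -0.2, 0.1]
opening: 0.188
grasp_force: 58.4
```

Run:
```python
from h import *
import pickle
s=status.read_state();D={n:(cams.camera_info(n),cams.camera(n)) for n in ["wrist","scene","side"]}
pickle.dump(D,open("d7.pkl","wb"));p=s["tcp_pos"];print(p.round(4),s["opening"],s["grasp_force"])
# tube visible? change against the empty-hand picture around expected tube, in scene and side
D6=pickle.load(open("d6.pkl","rb"))
for n in["scene","side"]:
    i=D[n][0];e=proj(i,[[p[0],p[1],p[2]-.08],[p[0],p[1],p[2]-.0],[p[0],p[1],p[2]-.04]]);print(n,e.round(0).tolist())
    d=cv2.absdiff(D[n][1],D6[n][1]).max(2);u,v=e[0].astype(int)
    for r in range(v-32,v+14,2): print(r,''.join('#' if x>25 else '.' for x in d[r,u-16:u+17]))
```

```text
[ 0.4633 -0.2905  0.2695] 0.18811871242346653 58.4041783865905
scene [[333.0, 243.0], [335.0, 217.0], [334.0, 230.0]]
210 ####...........###...#######.....
212 ####............#...########.....
214 ###..................######......
216 .##......##.........##.###.......
218 .#......###........####..........
220 ##.....###.........####..........
222 ............##.....###...........
224 .................###.............
226 ......##........######...........
228 .....#######...#####.............
230 .......#######.#####.#...........
232 ..........####.######............
234 ..............#.#####............
236 .............####..##............
238 .............########............
240 .............########............
242 .............########............
244 .............########............
246 .................................
248 .................................
250 .................................
252 .................................
254 ................#................
side [[261.0, 218.0], [260.0, 188.0], [261.0, 203.0]]
185 #.........###########.####.......
187 #.........###########.####.......
189 #.........###########............
191 #..........##########............
193 #...........#########............
195 ............#########............
197 ............########.............
199 ............#########............
201 ............#########............
203 .............########............
205 .............#######.............
207 .............#######.............
209 .............#######.............
211 .............#######.............
213 .............#######.............
215 .............########............
217 .............########............
219 ..............######.............
221 .................................
223 .................................
225 .................................
227 .................................
229 .................................
```

>>> drive_tool(
  series=[
    [0,0,0,0,0.3,0,1],
    [0,0,0,0,0.6,0,1],
    [0,0,0,0,0.6,0,1],
    [0,0,0,0,0.6,0,1],
    [0,0,0,0,0.6,0,1],
    [0,0,0,0,0.6,0,1],
    [0,0,0,0,0.6,0,1],
    [0,0,0,0,0.6,0,1],
    [0,0,0,0,0.5,0,1],
    [0,0,0,0,0.3,0,1],
    [0,0,0,0,0,0,1],
    [0,0,0,0,0,0,1],
  ],
)

```text
t: 21.1
tcp_pos: [0.4638, -0.0261, 0.2705]
eef_rot: [2.434, -1.986, -0.0]
contact_force: [-0.6, -0.6, -0.5]
opening: 0.184
grasp_force: 58.4
```

Run:
```python
from h import *
import pickle
D={n:(cams.camera_info(n),cams.camera(n)) for n in ["wrist","scene","side"]}
pickle.dump(D,open("d8.pkl","wb"));print(status.read_state()["tcp_pos"].round(4))
```

```text
[ 0.4639 -0.0264  0.2705]
```

>>> drive_tool(
  series=[
    [0,0,0,0,0.3,0,1],
    [0,0,0,0.1,0.6,0,1],
    [0,0,0,0.2,0.6,0,1],
    [0,0,0,0.3,0.6,0,1],
    [0,0,0,0.3,0.6,0,1],
    [0,0,0,0.3,0.6,0,1],
    [0,0,0,0.2,0.6,0,1],
    [0,0,0,0.08,0.6,0,1],
    [0,0,0,0,0.4,0,1],
    [0,0,0,0,0.1,0,1],
    [0,0,0,0,0,0,1],
    [0,0,0,0,0,0,1],
    [0,0,0,0,0,0,1],
  ],
)

```text
t: 22.88
tcp_pos: [0.5379, 0.2234, 0.2708]
eef_rot: [-2.433, 1.987, -0.0]
contact_force: [-0.2, -0.2, 0.0]
opening: 0.18
grasp_force: 58.4
```

Run:
```python
from h import *
import pickle
s=status.read_state();D={n:(cams.camera_info(n),cams.camera(n)) for n in ["wrist","scene","side"]}
pickle.dump(D,open("d9.pkl","wb"));p=s["tcp_pos"];print(p.round(4),s["grasp_force"])
i=D["wrist"][0];a=np.linspace(0,2*np.pi,8,endpoint=False)
from scipy.spatial.transform import Rotation as Ro
R=Ro.from_rotvec(s["eef_rot"]).as_matrix();print("tool z",R[:,2])
G=[]
for f in "789":
    g=cv2.cvtColor(pickle.load(open(f"d{f}.pkl","rb"))["wrist"][1],6).astype(np.float32);G.append(np.hypot(cv2.Sobel(g,5,1,0),cv2.Sobel(g,5,0,1)))
E=np.min(G,0);np.save("edge.npy",E)
print("rim pred",proj(i,p+np.c_[.009*np.cos(a),.009*np.sin(a),0*a+.05]).round(0).tolist())
print("axis pred z+.05,+.02,0,-.03,-.08",proj(i,p+np.array([[0,0,z] for z in(.05,.02,0,-.03,-.07,-.08)])).round(1).tolist())
ys,xs=np.where(E[180:360,240:330]>40);
for r in range(0,180,4):
    q=xs[ys==r]+240
    if len(q):print(r+180,q.tolist())
```

```text
[0.5379 0.2234 0.2708] 58.40584388057323
tool z [ 2.25842471e-04  1.19016139e-04 -9.99999967e-01]
rim pred [[257.0, 327.0], [262.0, 347.0], [281.0, 358.0], [304.0, 354.0], [317.0, 338.0], [313.0, 318.0], [294.0, 306.0], [270.0, 310.0]]
axis pred z+.05,+.02,0,-.03,-.08 [[287.3, 332.7], [286.1, 284.4], [285.6, 262.1], [285.0, 237.5], [284.5, 214.5], [284.4, 210.0]]
204 [276, 277, 278, 279, 280, 281, 282, 284, 289, 290]
208 [273, 274, 275, 276, 292, 293, 295]
212 [272, 273, 293, 294, 295, 296]
216 [271, 273, 274, 275, 278, 279, 290, 291, 292, 293, 294, 295]
220 [273, 276, 277, 278, 279, 280, 281, 282, 283, 284, 285, 286, 287, 288, 289, 290, 293, 294, 295, 296, 297]
224 [293, 294, 295, 296, 297]
228 [274, 275, 276, 277, 278, 279, 280, 281, 287, 288, 289, 290, 291, 294, 295, 296, 297]
232 [267, 268, 269, 271, 272, 273, 293, 294, 295, 296, 297]
236 [267, 269, 270, 296, 297, 298]
240 [269, 296, 297]
244 [246, 247, 248, 249, 250, 251, 252, 253, 254, 255, 256, 257, 258, 259, 260, 266, 267, 268, 269, 296, 297, 298, 299, 301, 304, 305, 306, 307, 308, 309, 310, 311, 312, 313, 314, 315, 316, 317,
[... 2560 characters left out ...]
 310, 311, 312]
336 [251, 252, 253, 254, 255, 256, 257, 259, 260, 302, 303, 304, 305, 307, 308, 309, 311, 312, 313]
340 [251, 252, 253, 254, 255, 256, 257, 261, 262, 263, 301, 302, 303, 307, 308, 309, 310, 311, 312, 313]
344 [252, 253, 254, 255, 256, 257, 263, 264, 265, 266, 298, 299, 300, 301, 306, 307, 308, 309, 310, 311]
348 [254, 259, 267, 268, 269, 270, 271, 292, 293, 294, 295, 296, 297, 298, 304, 305, 306, 307, 308, 309, 310]
352 [261, 262, 263, 265, 274, 276, 277, 278, 279, 280, 281, 282, 283, 284, 285, 286, 287, 288, 289, 290, 301, 302, 303, 304, 305, 306, 307]
356 [260, 261, 262, 263, 264, 266, 267, 268, 269, 271, 272, 273, 291, 292, 293, 295, 296, 297, 299, 300, 301, 302, 303, 304]
```

Run:
```python
from h import *
import pickle
i=pickle.load(open("d9.pkl","rb"))["wrist"][0];E=np.load("edge.npy")
for r in range(194,212): print(r,(np.where(E[r,262:306]>40)[0]+262)[[0,-1]] if (E[r,262:306]>40).any() else '-',E[r,281:288].mean().round(0))
z=.2708
b=onz(i,[(284,215)],z-.072)[0];m=onz(i,[(282.4,300)],z+.03)[0];r=onz(i,[(282,334)],z+.05)[0]
B=np.array([.53846,.22534]);print("bottom",b,"rim",r,"bore-bottom",B-b[:2],"bore-rim",B-r[:2])
print("sphere pred centre/top",proj(i,[[.5379,.2234,z-.072]]))
```

```text
194 - 2.0
195 - 4.0
196 - 4.0
197 - 0.0
198 - 0.0
199 - 2.0
200 - 6.0
201 - 26.0
202 [281 286] 43.0
203 [278 289] 57.0
204 [276 290] 36.0
205 [275 291] 10.0
206 [274 292] 13.0
207 [274 295] 11.0
208 [273 295] 7.0
209 [273 296] 9.0
210 [272 296] 10.0
211 [272 296] 11.0
bottom [0.53799362 0.22437514 0.1988    ] rim [0.539337   0.22415858 0.3208    ] bore-bottom [0.00046638 0.00096486] bore-rim [-0.000877    0.00118142]
sphere pred centre/top [[284.46431391 213.55480951]]
```

>>> drive_tool(
  series=[
    [0,-0.007,0,0,0.02,0,1],
    [0,0,0,0,0,-0.2,1],
    [0,0,0,0,0,-0.3,1],
    [0,0,0,0,0,-0.3,1],
    [0,0,0,0,0,-0.3,1],
    [0,0,0,0,0,-0.2,1],
    [0,0,0,0,0,-0.15,1],
    [0,0,0,0,0,-0.05,1],
    [0,0,0,0,0,0,1],
    [0,0,0,0,0,0,1],
    [0,0,0,0,0,0,1],
    [0,0,0,0,0,0,1],
  ],
)

```text
t: 24.52
tcp_pos: [0.538, 0.2252, 0.1958]
eef_rot: [-2.428, 1.981, -0.014]
contact_force: [0.3, -0.3, -0.1]
opening: 0.182
grasp_force: 58.4
```

Run:
```python
from h import *
import pickle
from scipy.spatial.transform import Rotation as Ro
s=status.read_state();D={n:(cams.camera_info(n),cams.camera(n)) for n in ["wrist","scene","side"]};pickle.dump(D,open("d10.pkl","wb"))
p=s["tcp_pos"];R=Ro.from_rotvec(s["eef_rot"]).as_matrix();print(p.round(4),R[:,2].round(4),abs(s["joint_vel"]).max(),s["contact_force"])
D5=pickle.load(open("d5.pkl","rb"))
for n in["scene","side"]:
    i=D[n][0];bot=proj(i,[[.5376,.2254,.1158],[.5376,.2254,.1238],[.5376,.2254,.105]]);print(n,bot.round(1).tolist())
    d=cv2.absdiff(D[n][1],D5[n][1]).max(2);u,v=bot[0].astype(int)
    for r in range(v-20,v+8): print(r,u-14,''.join('#' if x>18 else '.' for x in d[r,u-14:u+15]))
```

```text
[0.538  0.2252 0.1958] [ 1.140e-02  3.000e-04 -9.999e-01] 0.0033946764327338966 [ 0.34906332 -0.31407576 -0.09134257]
scene [[200.4, 154.6], [200.0, 152.4], [201.0, 157.6]]
134 186 ......#########..............
135 186 ......#########......#.......
136 186 ........#######.........#....
137 186 ........#######..............
138 186 ........#######..............
139 186 ........########.............
140 186 ........########.............
141 186 .........#######.............
142 186 .........#######.............
143 186 .........#######.............
144 186 ..........#######............
145 186 ............#####............
146 186 ...........###.##............
147 186 ...........######............
148 186 ...........#######...........
149 186 ...........######............
150 186 ............#####............
151 186 ............#####............
152 186 .............########........
153 186 ............############.....
154 186 ....##.....##############...#
155 186 #########.##############..###
156 186 ########..##########......###
157 186 #######....###............###
158 186 .......
[... 554 characters left out ...]
######..........
123 230 ............#######..........
124 230 .............######..........
125 230 .............######..........
126 230 .............####............
127 230 ###..........#####...........
128 230 ###..........######..........
129 230 ###...........####...........
130 230 .....####.....####...........
131 230 .....#######.#####...........
132 230 ......######..##.##..........
133 230 ........#####..#########.....
134 230 ..............###########....
135 230 ...............##########....
136 230 ..................##.####....
137 230 .............................
138 230 .............................
139 230 .............................
140 230 ...........................##
```

```bash
python3 -c "
from plant import job;print(job.finish_job())"
```

```text
the job is handed in; nothing more can be done
None
```

The heating block is seated in the heater's well and released, and the job is handed in at about 25 s with the gripper still holding the sample tube over the wide hole. By my measurements it is centred to about a millimetre, upright to about a degree, with its bottom about 1 cm above the block. I saw no contact with the beakers, block or heater, though I did not picture the beakers and rack again after the carry.

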